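Lift the bearing rack out of the rinse tray and hold it up to drain

TASK

Slide the flat splash guard straight up out of its slots in the steel rinse tray and stand it, let go, in the wooden drying trough. Then squeeze the release button in the side of the black handle, pull the bearing rack straight up past its first stop to its second stop, fully extended. Finish while still holding it up there with the button squeezed; leave the wheel, the jar and the dish of bearings where they are.

Things in the scene. Friction and masses are not known exactly. Their poses are not given: they have to be found in the camera images.
- tray: Fixed open steel rinse tray, 190 (x) x 150 (y) x 40 high, origin at the centre of its underside, z up. A telescopic stem (outer tube 22 dia., top at 70) stands at its centre, carrying the handle. Two slotted aluminium posts, 60 high above the bench, at x = -60 and +60, hold the splash guard in the plane y = +32: about 9 from the button, so no finger fits between until the guard is gone
- handle (a point): Middle of the black handle block (34 x by 26 y by 50 high; axes as the tray's) on the stem, level with the button, 23 below the block's top; 107 above the bench when down, 120 higher at the second stop. Grip here across y: far face at y = -13, button at +20.5 free, +14.5 fully in. A cross bar with hanging bearings, 27 to 33 below, along x, 12 wide, rises with it
- button_face (a point): Centre of the outer face of the grey release button, 20 wide x 24 high, on the handle's +y side; it is pressed towards the tray's -y
- release (a joint): How far the release button is pressed in: 0 free, 0.006 m fully in. Spring return, about 2 N to start and 6 N fully in. The rack is latched down until the button is in by 4 mm. A firm squeeze (30 to 40 N) keeps the handle from slipping in the fingers
- upper_stage (a joint): Extension of the upper stage of the stem, straight up, 0 (down) to 0.060 m (its end is the first stop). It comes out first and needs about 5 N of pull; it sinks back when let go
- lower_stage (a joint): Extension of the lower stage, straight up, 0 to 0.060 m; it comes out after the first stop and needs about 8 N of pull in all, against a return spring. Both stages at 0.060 is the second stop (rigid). It sinks back when let go
- guard_hem (a point): Middle of the hem (12 thick, 16 high, this point 8 below its top) along the upper edge of the loose white splash guard, a flat panel 130 wide (its x) x 5 thick (its y) x 160 high, 0.14 kg. Pinch the hem across y from above. It starts upright in the slots, foot 10 above the bench, with 1.5 play; lifted 50 it is out of the posts, 125 it clears the handle
- guard_foot (a point): Middle of the guard's lower edge, 152 below guard_hem; axes as the guard's, z up along the panel
- trough: Fixed wooden drying trough, 176 (x) x 60 (y), 60 high, origin at the centre of its underside; a slot along its x, inside 164 long, 18 wide and 52 deep, closed at both ends, takes the guard's foot
- trough_floor (a point): Centre of the floor of the trough's slot, 8 above the bench; axes as the trough's
- wheel: Pink urethane skate wheel lying flat, 63 dia. x 36 high, origin at the centre of its underside; leave alone
- jar: Glass jar with a steel screw cap, 64 dia. x 85 high, origin at the centre of its underside; leave alone
- dish: Round tin dish of steel bearings, 100 dia. x 18 high, origin at the centre of its underside; leave alone
There are look-alikes about, which are no part of the job. What is meant by the trough is not turquoise, and is the larger of those in its own colour.

How it is judged:
By the outcome, as a careful person would: the job done as asked, in the order asked, and still so for the second after the job is handed in, while the arm keeps its last pose, push and grip.
It also fails if it takes over 59 s, if anything falls off the work surface, if the arm or the gripper's body presses on something with over 40 N, if the wrist force passes 120 N, or if a joint passes its speed limit or range.

ROBOT

A 7-joint arm with a two-finger parallel gripper is mounted at the origin on the work surface. World frame = base frame: x ahead of the robot, y to its left, z up, the work surface at z = 0. Lengths are in m, angles in rad, forces in N, time in s.
With the tool pointing down it reaches from about 0.4 to 0.875 m from the base axis. Payload 6.5 kg.
Tool frame: the origin (TCP) lies at the very end of the fingers, on their centre line; the grasp point (between the pads) lies ctrl.grip_point_offset behind it (ctrl.grip_point_offset is the distance from the TCP to the grasp point, in m); z points along the fingers, y is the line along which they close (so a half turn about z gives the same grasp; the last joint's range is limited). The gripper opens to 88 mm and grips with 3 to 60 N. Pads are 18 mm wide; open, the fingers measure 123 mm over their backs; the gripper's body (75 mm by 187 mm) begins 45 mm behind the grasp point.
Start: joints at [-1.192, 0.536, -0.004, 1.538, 0.003, 1.067, -0.071], TCP at [0.28, 0.587, 0.239] pointing down, gripper open.
Joint ranges: [-2.7, 2.7], [-0.37, 2.16], [-1.27, 1.26], [0.24, 2.4], [-1.31, 4.45], [0.19, 1.91], [-2.76, 2.76]. Speed limits (rad/s): [2.39, 2.39, 3.14, 3.14, 3.14, 3.14, 3.14].

INTERFACE

Orientations are given as [roll, pitch, yaw] about the fixed x, y, z axes, in that order (R = Rz(yaw) Ry(pitch) Rx(roll)).
In Python, from workcell import ctrl gives the robot as it stands.
- The arm moves only by the tool servo_tool, never from a script. Its argument "series" is a list of rows, each a list of 4 numbers: the shift along the world's x, y, z in mm, then the turn about the world's z in rad. In form: [[tx, ty, tz, turn], ...]. A call has 1 to 20 rows; each row shifts and turns the commanded pose from where the row before left it; what a row does not reach is not made up. A row lasts 1/12 s, in which the tool goes at most 41.7 mm and 7.16 degrees, less where a joint would pass 70% of its speed; a pose out of reach is approached as far as the arm can. A call is refused whole if a number of a shift passes 41.7 or a number of a turn 0.125, either way. A call with a gripper value outside its range is refused whole. "jaw" is the opening, from 0 (shut) to 1 (fully open), set as the call begins (left out, the last holds). The fingers move at their own pace and stop on an object; the grip force is fixed at half the most. Time passes only in rows, so rows that do not move let the fingers close. It gives the time, the measured TCP pose, the force, the opening and the grip force at its end, in the units of the state.
- ctrl.observe(): the state, without advancing time (a new reading comes with each control period).
- ctrl.get_image(name): name is "side" or "top"; returns (picture, depth): 480x640x3 uint8, blue, green, red; 480x640 float32, m along the optical axis (not along the pixel's ray), 0 where there is no reading.
- ctrl.camera_params(name): a dict with "mtx" (3x3 intrinsics, pixels), "world_to_cam" (4x4, takes a point from world to camera coordinates). Camera axes: x right, y down, z forward; pixel columns grow to the right and rows downward; lengths in m; the calibration is good to about 2 mm. A picture is of the moment at which its call begins. camera_params takes no time and is no camera call.
- ctrl.finish_job(): hands the job in; it is judged then, once.
The state is a dict: "clock": time; "qpos": joint angles; "qd": joint speeds; "joint_efforts": joint torques, N m; "eef_pos": TCP position; "ee_rot": TCP orientation; "ft_force": force on the tool from outside, world axes, zero at the start; "wrist_torque": the same for the moment, N m; "grip_width": finger opening in m; "grip_force": force on a finger pad.
Only numpy, scipy, OpenCV 4.12 (cv2) and the standard library are available. Lean on these libraries where they do the work, as an engineer would, in place of code of your own. Each camera call takes 0.05 s, during which the arm holds its last target. There are 200 camera calls.

## Working session

There is one attempt and no reset: what is moved stays moved. The work goes in short steps, Python scripts to look and compute and a tool call to move; the robot and the scene stay as the last step left them, time stands still between calls to the robot, and variables do not carry over. Pictures are saved under pics/ and viewed, at most 10 in all, crops included, and the job is handed in when it is done.

Besides the shell and the picture viewer there is one more tool, called as a command line: name --pt "numbers of a row" for each row, then --argument value for the rest. servo_tool: Moves the arm, as the interface text tells. Its arguments: {"type":"object","properties":{"series":{"type":"array","items":{"type":"array","items":{"type":"number"}}},"jaw":{"type":"number"}},"required":["series"]}

```bash
mkdir -p pics
cat > h.py <<'E'
import numpy as np, cv2
from workcell import ctrl
def grab(n,tag):
    p,d=ctrl.get_image(n); cv2.imwrite(f'pics/{tag}.png',p); np.savez(f'{tag}.npz',p=p,d=d); return p,d
def load(tag):
    z=np.load(f'{tag}.npz'); return z['p'],z['d']
def cam(n):
    c=ctrl.camera_params(n); return np.array(c['mtx']),np.array(c['world_to_cam'])
def pts(n,d):
    K,T=cam(n); v,u=np.mgrid[:480,:640]
    P=np.stack([(u-K[0,2])/K[0,0]*d,(v-K[1,2])/K[1,1]*d,d],-1)
    return (P-T[:3,3])@T[:3,:3]   # R^T(p-t)
def proj(n,X):
    K,T=cam(n); q=K@(T[:3,:3]@np.asarray(X,float)+T[:3,3]); return q[:2]/q[2]
def ray(n,uv,z):
    K,T=cam(n); d=T[:3,:3].T@np.linalg.inv(K)@np.array([uv[0],uv[1],1.]); o=-T[:3,:3].T@T[:3,3]
    return o+d*(z-o[2])/d[2]
E
python3 - <<'E'
from h import *
s=ctrl.observe(); print(s, ctrl.grip_point_offset)
for n in('side','top'):
    p,d=grab(n,n+'0'); K,T=cam(n); print(n,K.round(1).tolist(),(-T[:3,:3].T@T[:3,3]).round(3),T[:3,:3].round(2).tolist(),(d>0).mean())
E
```

```text
{'clock': 0.0, 'qpos': array([-1.19221957,  0.53714318, -0.00443624,  1.53884417,  0.00258039,
        1.06728404, -0.07120345]), 'qd': array([-3.00571418e-04,  1.46229869e-03,  1.04603973e-03, -1.49562935e-05,
        3.84336590e-04,  1.26883918e-03,  7.60329397e-04]), 'joint_efforts': array([ 8.63882378e-04, -5.70990407e+01,  9.90929157e-01, -2.51604098e+01,
       -5.62554225e-02,  1.77226908e-02,  1.40850652e-04]), 'eef_pos': array([0.27942025, 0.58621496, 0.23786527]), 'ee_rot': array([-3.13992306e+00,  1.07166196e-04,  2.69687289e+00]), 'ft_force': array([ 0.40536652, -0.03403138, -0.83423446]), 'wrist_torque': array([ 0.03689097, -0.00284467,  0.02563811]), 'grip_force': 0.0, 'grip_width': 0.08822444985557036} 0.0187
side [[579.4, 0.0, 330.0], [0.0, 579.4, 247.3], [0.0, 0.0, 1.0]] [ 0.456 -0.887  1.033] [[0.99, -0.17, 0.0], [-0.13, -0.74, -0.67], [0.11, 0.66, -0.75]] 0.9958268229166667
top [[474.0, 0.0, 315.4], [0.0, 474.0, 238.2], [0.0, 0.0, 1.0]] [ 0.552 -0.063  1.137] [[-0.01, -1.0, 0.01], [-1.0, 0.01, -0.03], [0.03, -0.02, -1.0]] 0.9960872395833333
```

View pics/side0.png

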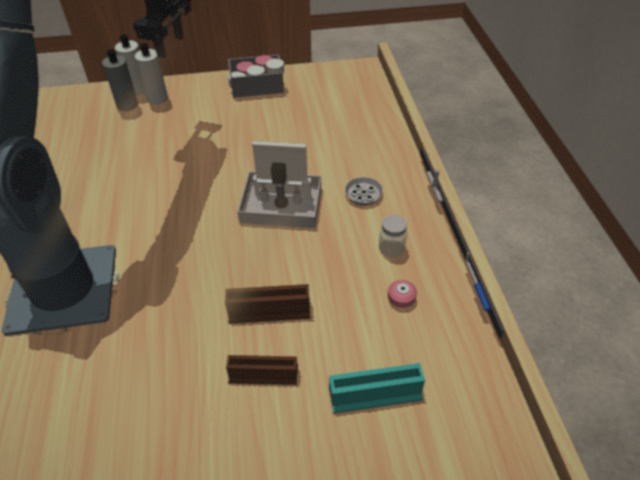

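View pics/top0.png

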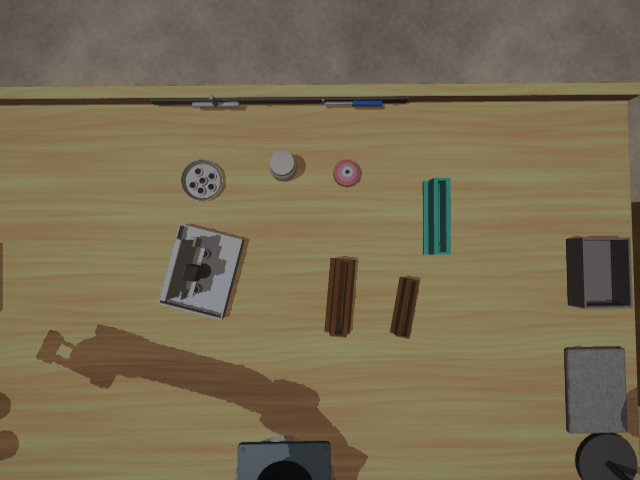

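The top view shows three troughs: large brown (341,297), small brown (405,307) and turquoise (437,216). The large brown one fits, because it is not turquoise and is the larger of the two browns. The tray with the guard is at (203,270) top and (280,190) side; its +y side, with the guard, faces image left (world +y). Next I measure and make one enlarged crop.

Run:
```python
from h import *
p,d=load('top0'); ps,ds=load('side0')
Wt=pts('top',d); Ws=pts('side',ds)
print('table z', np.median(Wt[380:400,480:540,2]), np.median(Ws[420:440,100:180,2]))
def rect(W,m,name):
    m=m.astype(np.uint8); n,l,st,c=cv2.connectedComponentsWithStats(m); k=1+st[1:,4].argmax(); q=W[l==k]
    r=cv2.minAreaRect((q[:,:2]*1000).astype(np.float32)); 
    print(name,len(q),'c',np.round(r[0],1),'size',np.round(r[1],1),'ang',round(r[2],2),'z',np.percentile(q[:,2],[5,50,95]).round(4)); return q
def win(W,x0,x1,y0,y1,z0,z1): return (W[...,0]>x0)&(W[...,0]<x1)&(W[...,1]>y0)&(W[...,1]<y1)&(W[...,2]>z0)&(W[...,2]<z1)
c1=ray('top',(341,297),.06); c2=ray('top',(203,270),.04); c3=ray('top',(405,307),.04); print(c1,c2,c3)
for n,W in(('top',Wt),('side',Ws)):
    for nm,c in(('big',c1),('small',c3)):
        rect(W,win(W,c[0]-.13,c[0]+.13,c[1]-.07,c[1]+.07,.03,.075),n+nm+' rim')
    rect(W,win(W,c2[0]-.15,c2[0]+.15,c2[1]-.15,c2[1]+.15,.02,.055),n+' tray')
    q=rect(W,win(W,c2[0]-.15,c2[0]+.15,c2[1]-.02,c2[1]+.15,.15,.2),n+' hem')
    q=rect(W,win(W,c2[0]-.06,c2[0]+.06,c2[1]-.06,c2[1]+.04,.115,.145),n+' handle')
a=cv2.resize(p[210:345,150:430],None,fx=2.8,fy=2.8,interpolation=cv2.INTER_CUBIC)
b=cv2.resize(ps[130:235,225:345],None,fx=2,fy=2,interpolation=cv2.INTER_CUBIC)
o=np.zeros((600,800,3),np.uint8); o[:a.shape[0],:a.shape[1]]=a; o[385:385+b.shape[0],:b.shape[1]]=b
b=cv2.resize(ps[280:390,220:320],None,fx=1.9,fy=1.9); o[385:385+b.shape[0],300:300+b.shape[1]]=b
cv2.imwrite('pics/crop1.png',o)
```

```text
table z 0.0003319498843055188 0.00019182558993611636
[ 0.45092295 -0.1358901   0.06      ] [0.51551766 0.17983312 0.04      ] [ 0.42391919 -0.2849422   0.04      ]
topbig rim 885 c [ 449.4 -136.4] size [ 38.4 176.1] ang 84.43 z [0.0378 0.0597 0.0635]
topsmall rim 604 c [ 421.6 -290. ] size [ 31.  136.1] ang 79.11 z [0.0328 0.0455 0.0492]
top tray 535 c [512.5 186.7] size [150.9 190.4] ang 74.81 z [0.0226 0.0387 0.0429]
top hem 460 c [521.1 217.5] size [ 13.3 130.1] ang 74.88 z [0.1599 0.1695 0.1727]
top handle 242 c [514.  189.9] size [34.7 33.7] ang 74.32 z [0.1184 0.1294 0.1326]
sidebig rim 1935 c [ 449.6 -137.6] size [ 44.8 176.1] ang 84.5 z [0.0338 0.054  0.0625]
sidesmall rim 1118 c [ 422.3 -291.5] size [ 34.1 135.4] ang 78.84 z [0.0318 0.0442 0.0488]
side tray 1431 c [512.  184.5] size [160.3 191.3] ang 75.19 z [0.0216 0.0346 0.0486]
side hem 461 c [520.1 214.6] size [ 18.9 129.3] ang 74.24 z [0.1514 0.1657 0.1721]
side handle 477 c [532.3 190.3] size [52.3 81.1] ang 81.93 z [0.1168 0.1293 0.1429]
```

View pics/crop1.png

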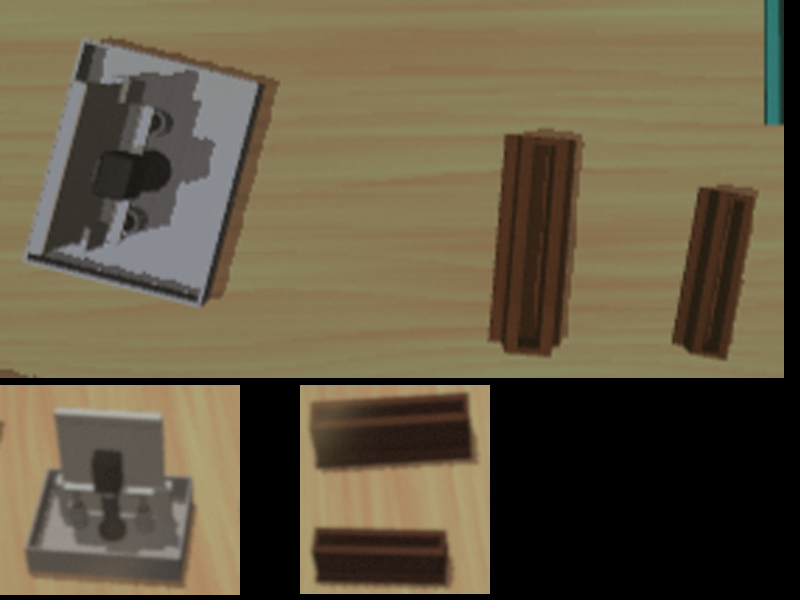

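The crop confirms it: the brown trough on the left (540,240 in the crop) measures 176 mm long with its rim at about 60 mm, as described. The other brown one is 136 mm long and 46 mm high. The guard hem is at (521, 217) mm, top at 170 mm, yaw −15.1°. The trough is at (449.5, −137) mm, yaw −5.5°. I move above the hem.

servo_tool --pt "13.4 -20.5 0 0.01" --pt "13.4 -20.5 0 0.01" --pt "13.4 -20.5 0 0.01" --pt "13.4 -20.5 0 0.01" --pt "13.4 -20.5 0 0.01" --pt "13.4 -20.5 0 0.01" --pt "13.4 -20.5 0 0.01" --pt "13.4 -20.5 0 0.01" --pt "13.4 -20.5 0 0.01" --pt "13.4 -20.5 0 0.01" --pt "13.4 -20.5 0 0.01" --pt "13.4 -20.5 0 0.01" --pt "13.4 -20.5 0 0.01" --pt "13.4 -20.5 0 0.01" --pt "13.4 -20.5 0 0.01" --pt "13.4 -20.5 0 0.01" --pt "13.4 -20.5 0 0.01" --pt "13.4 -20.5 0 0.01" --pt "0 0 0 0" --pt "0 0 0 0" --jaw 1

```text
clock: 1.77
eef_pos: [0.5213, 0.2163, 0.2384]
ee_rot: [-3.141, -0.0, 2.874]
ft_force: [-0.0, 0.1, -0.2]
grip_width: 0.0883
grip_force: 0.0
```

Run:
```python
from h import *
o=[]
for n in('side','top'):
    p,d=grab(n,n+'1'); W=pts(n,d)
    g=ctrl.observe()['eef_pos']
    m=(abs(W[...,0]-.52)<.09)&(abs(W[...,1]-.215)<.04)&(W[...,2]>.155)&(W[...,2]<.178)
    q=W[m]; print(n,len(q),cv2.minAreaRect((q[:,:2]*1000).astype(np.float32)) if len(q)>5 else '')
    u,v=proj(n,g).astype(int); u=np.clip(u,60,580);v=np.clip(v,60,420)
    cv2.drawMarker(p,(int(u),int(v)),(0,255,0),0,5,1)
    o.append(cv2.resize(p[v-60:v+60,u-60:u+60],None,fx=3.3,fy=3.3))
cv2.imwrite('pics/c2.png',np.hstack(o))
```

```text
side 394 ((521.0076293945312, 215.2886505126953), (19.34364128112793, 128.1616668701172), 75.32925415039062)
top 288 ((521.5032348632812, 217.71148681640625), (14.154167175292969, 129.54832458496094), 74.83027648925781)
```

View pics/c2.png

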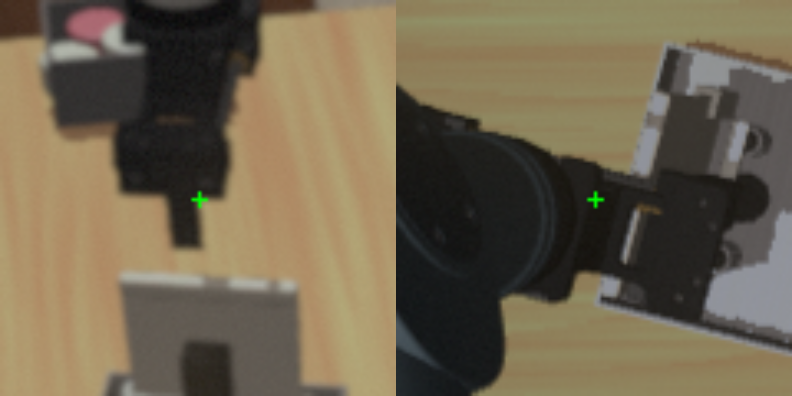

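The side crop shows the guard hem (mosaic ~210,283) centred under the fingers, and the measured hem (521, 217) agrees with the TCP within 1 mm. I descend and pinch.

servo_tool --pt "0 0.5 -12 0" --pt "0 0.5 -12 0" --pt "0 0 -12 0" --pt "0 0 -12 0" --pt "0 0 -12 0" --pt "0 0 -12 0" --pt "0 0 -12 0" --pt "0 0 -10 0" --pt "0 0 0 0" --pt "0 0 0 0"

```text
clock: 2.7
eef_pos: [0.5206, 0.2187, 0.1442]
ee_rot: [-3.141, -0.001, 2.877]
ft_force: [0.9, 0.6, 1.1]
grip_width: 0.0881
grip_force: 0.0
```

servo_tool --pt "0 0 0 0" --pt "0 0 0 0" --pt "0 0 0 0" --pt "0 0 0 0" --pt "0 0 0 0" --pt "0 0 0 0" --pt "0 0 0 0" --pt "0 0 0 0" --pt "0 0 0 0" --pt "0 0 0 0" --jaw 0

```text
clock: 3.53
eef_pos: [0.5209, 0.2188, 0.1447]
ee_rot: [-3.142, -0.0, 2.877]
ft_force: [0.7, 0.3, 0.3]
grip_width: 0.0236
grip_force: 0.0
```

servo_tool --pt "0 -1 0 0" --pt "0 0 0 0" --pt "0 0 0 0" --pt "0 0 0 0" --pt "0 0 0 0" --pt "0 0 0 0" --pt "0 0 0 0"

```text
clock: 4.12
eef_pos: [0.5209, 0.2177, 0.1447]
ee_rot: [3.142, 0.0, 2.877]
ft_force: [0.3, 0.5, 0.3]
grip_width: 0.0114
grip_force: 30.0
```

servo_tool --pt "0 0 3 0" --pt "0 0 5 0" --pt "0 0 7 0" --pt "0 0 7 0" --pt "0 0 7 0" --pt "0 0 7 0" --pt "0 0 7 0" --pt "0 0 7 0" --pt "0 0 8 0" --pt "0 0 8 0" --pt "0 0 9 0" --pt "0 0 9 0" --pt "0 0 9 0" --pt "0 0 9 0" --pt "0 0 9 0" --pt "0 0 10 0" --pt "0 0 10 0" --pt "0 0 10 0" --pt "0 0 5 0" --pt "0 0 0 0"

```text
clock: 5.78
eef_pos: [0.5216, 0.2181, 0.2923]
ee_rot: [3.14, 0.002, 2.877]
ft_force: [-0.8, 0.8, -1.8]
grip_width: 0.0115
grip_force: 30.0
```

servo_tool --pt "-1 -6 1 0.008" --pt "-2 -12 1 0.008" --pt "-4 -18 1 0.008" --pt "-4 -19 1 0.008" --pt "-4 -20 1 0.008" --pt "-4 -20 0 0.008" --pt "-4 -20 0 0.009" --pt "-4 -20 0 0.009" --pt "-4 -20 0 0.009" --pt "-4 -20 0 0.009" --pt "-4 -20 0 0.009" --pt "-4 -20 0 0.009" --pt "-4 -20 0 0.009" --pt "-4 -20 0 0.009" --pt "-4 -20 0 0.009" --pt "-4 -20 0 0.008" --pt "-4 -20 0 0.008" --pt "-4 -20 0 0.008" --pt "-4 -20 0 0.008" --pt "-4 -20 0 0.007"

```text
clock: 7.45
eef_pos: [0.4448, -0.1584, 0.2952]
ee_rot: [3.142, -0.001, 3.045]
ft_force: [0.3, -0.4, -2.0]
grip_width: 0.0118
grip_force: 30.0
```

servo_tool --pt "0 0 0 0" --pt "0 0 0 0" --pt "0 0 0 0" --pt "0 0 0 0" --pt "0 0 0 0"

```text
clock: 7.87
eef_pos: [0.446, -0.1563, 0.2956]
ee_rot: [3.141, -0.0, 3.047]
ft_force: [0.5, 0.1, -1.5]
grip_width: 0.0115
grip_force: 30.0
```

Run:
```python
from h import *
print(ctrl.observe()['eef_pos'],ctrl.observe()['ee_rot'])
o=[]
for n in('side','top'):
    p,d=grab(n,n+'2'); W=pts(n,d)
    m=(abs(W[...,0]-.45)<.1)&(abs(W[...,1]+.14)<.08)&(W[...,2]>.05)&(W[...,2]<.068)
    q=W[m]; print(n,'rim',len(q),cv2.minAreaRect((q[:,:2]*1000).astype(np.float32)) if len(q)>5 else '')
    m=(abs(W[...,0]-.45)<.1)&(abs(W[...,1]+.14)<.05)&(W[...,2]>.135)&(W[...,2]<.25)
    q=W[m]; print(n,'panel',len(q),q.min(0) if len(q) else '', cv2.minAreaRect((q[:,:2]*1000).astype(np.float32)) if len(q)>5 else '')
    for lo in (.15,.2,.25):
        m2=m&(abs(W[...,2]-lo-.015)<.015); 
        if m2.sum()>5: print(lo,W[m2].mean(0).round(4))
    u,v=proj(n,[.45,-.137,.16]).astype(int)
    o.append(cv2.resize(p[v-90:v+90,u-60:u+60],None,fx=3,fy=3))
cv2.imwrite('pics/c3.png',np.hstack(o))
```

```text
[ 0.446015   -0.15625957  0.29556473] [ 3.14128222e+00 -2.90879370e-04  3.04662680e+00]
side rim 1163 ((449.5687255859375, -137.51060485839844), (43.51491928100586, 175.69984436035156), 84.19683837890625)
side panel 2116 [ 0.38126952 -0.16806863  0.15769576] ((446.00616455078125, -158.724609375), (10.885982513427734, 130.15170288085938), 83.67656707763672)
0.15 [ 0.4454 -0.1586  0.1706]
0.2 [ 0.445  -0.1589  0.2152]
top rim 527 ((449.21160888671875, -136.378662109375), (38.41143035888672, 176.3135528564453), 84.3948974609375)
top panel 119 [ 0.46449424 -0.16318247  0.15963816] ((487.96954345703125, -157.65966796875), (3.466026544570923, 47.05665969848633), 80.67424774169922)
0.15 [ 0.4882 -0.1576  0.1698]
0.2 [ 0.4886 -0.1578  0.2144]
```

View pics/c3.png

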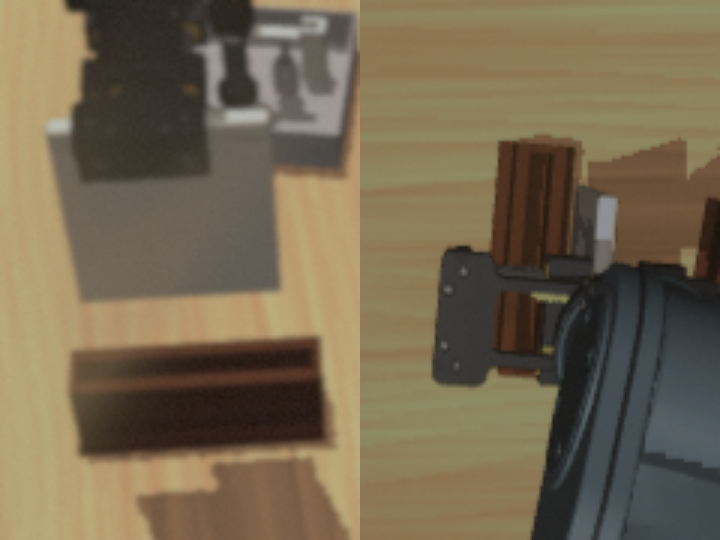

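The crop shows the panel hanging upright, parallel to the trough and about 20 mm beyond it to −y (side: foot at row 295, trough rim at row 345). I correct by +3.5 in x and +19.5 in y, then lower.

servo_tool --pt "1 5 0 0" --pt "1.5 5 0 0" --pt "1 5 -5 0" --pt "0 4.5 -10 0" --pt "0 0 -13 0" --pt "0 0 -13 0" --pt "0 0 -13 0" --pt "0 0 -13 0" --pt "0 0 -10 0" --pt "0 0 -5 0" --pt "0 0 0 0" --pt "0 0 0 0" --pt "0 0 0 0"

```text
clock: 9.05
eef_pos: [0.4498, -0.1378, 0.2142]
ee_rot: [-3.142, 0.001, 3.045]
ft_force: [-0.1, -0.4, -1.2]
grip_width: 0.0114
grip_force: 30.0
```

Run:
```python
from h import *
g=ctrl.observe()['eef_pos']; print(g)
p,d=grab('side','side3'); W=pts('side',d)
m=(abs(W[...,0]-.45)<.06)&(abs(W[...,1]+.138)<.012)&(W[...,2]>.072)&(W[...,2]<.2)
q=W[m]; print(len(q),q.min(0),q.mean(0))
for lo in (.08,.1,.12,.14):
    m2=m&(abs(W[...,2]-lo)<.01); print(lo,W[m2].mean(0).round(4) if m2.sum() else 0)
p,d=grab('top','top3'); W=pts('top',d)
m=(abs(W[...,0]-.45)<.1)&(abs(W[...,1]+.14)<.04)&(W[...,2]>.05)&(W[...,2]<.066)
print(cv2.minAreaRect((W[m][:,:2]*1000).astype(np.float32)))
```

```text
[ 0.449842   -0.13784256  0.21423204]
2114 [ 0.3900554  -0.14915088  0.0765607 ] [ 0.45089272 -0.14076415  0.13699301]
0.08 [ 0.4486 -0.1402  0.0849]
0.1 [ 0.4502 -0.1407  0.1001]
0.12 [ 0.4502 -0.1406  0.12  ]
0.14 [ 0.4503 -0.1406  0.1399]
((502.34356689453125, -141.58493041992188), (38.25874710083008, 69.56079864501953), 84.69331359863281)
```

servo_tool --pt "0 1.2 0 0" --pt "0 0 -5 0" --pt "0 0 -8 0" --pt "0 0 -9 0" --pt "0 0 -9 0" --pt "0 0 -9 0" --pt "0 0 -8 0" --pt "0 0 -7 0" --pt "0 0 -5 0" --pt "0 0 -3 0" --pt "0 0 -2 0" --pt "0 0 0 0" --pt "0 0 0 0"

```text
clock: 10.23
eef_pos: [0.4496, -0.1366, 0.1489]
ee_rot: [-3.142, 0.0, 3.045]
ft_force: [0.1, 0.3, -1.4]
grip_width: 0.0114
grip_force: 30.0
```

servo_tool --pt "0 0 -1 0" --pt "0 0 -1 0" --pt "0 0 0 0" --pt "0 0 0 0" --pt "0 0 0 0"

```text
clock: 10.65
eef_pos: [0.4494, -0.1366, 0.1468]
ee_rot: [3.142, 0.0, 3.045]
ft_force: [-0.3, -0.2, -2.2]
grip_width: 0.0119
grip_force: 30.0
```

servo_tool --pt "0 0 -1 0" --pt "0 0 -1 0" --pt "0 0 -1 0" --pt "0 0 0 0" --pt "0 0 0 0" --pt "0 0 0 0"

```text
clock: 11.15
eef_pos: [0.4494, -0.1365, 0.1437]
ee_rot: [3.142, -0.0, 3.045]
ft_force: [0.4, 0.8, -1.4]
grip_width: 0.0111
grip_force: 30.0
```

servo_tool --pt "0 0 -0.7 0" --pt "0 0 0 0" --pt "0 0 0 0" --pt "0 0 0 0"

```text
clock: 11.48
eef_pos: [0.4494, -0.1366, 0.143]
ee_rot: [3.142, -0.0, 3.045]
ft_force: [-0.7, -0.0, -1.7]
grip_width: 0.0119
grip_force: 30.0
```

Still carrying its weight, so I go down a bit more until it touches.

servo_tool --pt "0 0 -0.7 0" --pt "0 0 -0.7 0" --pt "0 0 0 0" --pt "0 0 0 0" --pt "0 0 0 0"

```text
clock: 11.9
eef_pos: [0.4496, -0.1368, 0.1426]
ee_rot: [3.141, 0.001, 3.045]
ft_force: [-4.0, 0.2, 11.7]
grip_width: 0.0112
grip_force: 30.0
```

servo_tool --pt "0 0 0.7 0" --pt "0 0 0 0"

```text
clock: 12.07
eef_pos: [0.4497, -0.1366, 0.1426]
ee_rot: [-3.142, 0.001, 3.045]
ft_force: [-1.6, 0.1, 4.7]
grip_width: 0.0113
grip_force: 30.0
```

servo_tool --pt "0 0 0 0" --pt "0 0 0 0" --pt "0 0 0 0" --pt "0 0 0 0" --pt "0 0 0 0" --pt "0 0 0 0" --pt "0 0 0 0" --pt "0 0 0 0" --pt "0 0 0 0" --pt "0 0 0 0" --pt "0 0 0 0" --pt "0 0 0 0" --jaw 1

```text
clock: 13.07
eef_pos: [0.4494, -0.1366, 0.1423]
ee_rot: [3.142, 0.0, 3.045]
ft_force: [-0.9, 0.5, 0.2]
grip_width: 0.0873
grip_force: 0.0
```

Run:
```python
from h import *
s=ctrl.observe(); print(s['eef_pos'],s['ft_force'],s['grip_width'])
p,d=grab('side','side4'); W=pts('side',d)
m=(abs(W[...,0]-.45)<.075)&(abs(W[...,1]+.138)<.05)&(W[...,2]>.07)&(W[...,2]<.2)
for lo in (.08,.1,.12,.14,.16):
    m2=m&(abs(W[...,2]-lo)<.01); print(lo,np.median(W[m2],0).round(4) if m2.sum() else 0)
cv2.imwrite('pics/c4.png',cv2.resize(p[210:340,200:340],None,fx=4,fy=4))
```

```text
[ 0.44937731 -0.13655518  0.14231502] [-0.9236229   0.48525096  0.17710784] 0.0873267377121939
0.08 [ 0.4598 -0.1398  0.0798]
0.1 [ 0.4653 -0.1405  0.0978]
0.12 [ 0.4877 -0.1425  0.1204]
0.14 [ 0.4902 -0.1431  0.1398]
0.16 [ 0.4873 -0.1431  0.1654]
```

View pics/c4.png

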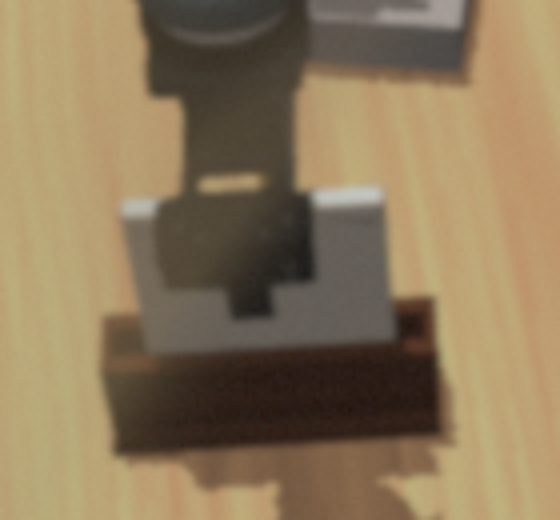

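The guard stands upright in the slot, released, with the fingers clear on both sides. I raise, then re-measure the handle with the guard gone.

servo_tool --pt "0 0 3 0" --pt "0 0 6 0" --pt "0 0 10 0" --pt "0 0 12 0" --pt "0 0 14 0" --pt "0 0 14 0" --pt "0 0 14 0" --pt "0 0 14 0" --pt "0 0 14 0" --pt "0 0 10 0" --pt "0 0 5 0" --pt "0 0 0 0"

```text
clock: 14.12
eef_pos: [0.45, -0.1367, 0.2596]
ee_rot: [-3.142, 0.002, 3.045]
ft_force: [0.4, 0.2, -0.4]
grip_width: 0.0882
grip_force: 0.0
```

Run:
```python
from h import *
s=ctrl.observe(); print(s['eef_pos'],s['ft_force'])
a=np.deg2rad(-15.1); R=np.array([[np.cos(a),-np.sin(a)],[np.sin(a),np.cos(a)]]); o=np.array([.5123,.1858])
for n in('top','side'):
    p,d=grab(n,n+'5'); W=pts(n,d)
    L=np.concatenate([(W[...,:2]-o)@R,W[...,2:]],-1)*1000
    m=(abs(L[...,0])<40)&(abs(L[...,1])<40)
    top=m&(L[...,2]>122)&(L[...,2]<140); q=L[top]; print(n,'top',len(q),np.percentile(q,[2,50,98],0).round(1).tolist())
    b=m&(L[...,2]>95)&(L[...,2]<120)&(L[...,1]>8); q=L[b]; print('button',len(q),np.percentile(q,[2,50,98],0).round(1).tolist() if len(q) else '')
    b=m&(L[...,2]>95)&(L[...,2]<120)&(L[...,1]<0); q=L[b]; print('far',len(q),np.percentile(q,[2,50,98],0).round(1).tolist() if len(q) else '')
    # guard
    g=(abs(W[...,0]-.45)<.09)&(abs(W[...,1]+.137)<.06)&(W[...,2]>.15)&(W[...,2]<.18)
    r=W[g]; print('hem',len(r),cv2.minAreaRect((r[:,:2]*1000).astype(np.float32)),r[:,2].max())
```

```text
[ 0.4500214  -0.13670975  0.25964413] [ 0.39879293  0.16211078 -0.40227199]
top top 206 [[-15.4, -11.9, 123.5], [0.8, 0.1, 129.6], [17.0, 13.1, 134.2]]
button 19 [[-9.0, 8.3, 106.2], [2.9, 18.9, 117.6], [17.3, 21.5, 119.5]]
far 44 [[-14.1, -12.7, 96.1], [4.3, -11.8, 108.0], [17.4, -1.3, 119.4]]
hem 150 ((488.1781921386719, -140.10389709472656), (12.1762056350708, 51.81010055541992), 84.37322235107422) 0.1724529368280764
side top 106 [[-11.5, -15.3, 122.5], [4.4, -4.3, 129.3], [16.5, 11.8, 132.6]]
button 2 [[16.6, 9.9, 115.0], [16.7, 10.0, 116.4], [16.8, 10.0, 117.9]]
far 96 [[-10.2, -16.3, 95.6], [3.1, -12.3, 107.0], [17.1, -7.2, 118.7]]
hem 577 ((449.3302307128906, -138.21197509765625), (17.561338424682617, 129.78713989257812), 85.06485748291016) 0.17172135851846845
```

Handle confirmed: block top at 130 mm, its centre within 1 mm of the tray-derived point, button face at about +20.5. Grip target is (513.4, 186.8, TCP z 88). Moving above it.

servo_tool --pt "3.2 6 0 -0.0084" --pt "3.2 12 0 -0.0084" --pt "3.2 17 0 -0.0084" --pt "3.2 17.5 0 -0.0084" --pt "3.2 17.5 0 -0.0084" --pt "3.2 17.5 0 -0.0084" --pt "3.2 17.5 0 -0.0084" --pt "3.2 17.5 0 -0.0084" --pt "3.2 17.5 0 -0.0084" --pt "3.2 17.5 0 -0.0084" --pt "3.2 17.5 0 -0.0084" --pt "3.2 17.5 0 -0.0084" --pt "3.2 17.5 0 -0.0084" --pt "3.2 17.5 0 -0.0084" --pt "3.2 17.5 0 -0.0084" --pt "3.2 17.5 0 -0.0084" --pt "3.2 17.5 0 -0.0084" --pt "3.2 17.5 0 -0.0084" --pt "3.2 17.5 0 -0.0084" --pt "2.6 8.5 0 -0.0074"

```text
clock: 15.88
eef_pos: [0.5121, 0.1899, 0.2573]
ee_rot: [3.142, -0.002, 2.88]
ft_force: [0.0, 0.2, -0.7]
grip_width: 0.0884
grip_force: 0.0
```

servo_tool --pt "0 0 -10 0" --pt "0 0 -15 0" --pt "0 0 -15 0" --pt "0 0 -15 0" --pt "0 0 -15 0" --pt "0 0 -10 0" --pt "0 0 0 0" --pt "0 0 0 0" --pt "0 0 0 0"

```text
clock: 16.63
eef_pos: [0.5132, 0.1867, 0.1788]
ee_rot: [3.141, 0.001, 2.877]
ft_force: [-0.3, -0.9, 0.4]
grip_width: 0.0882
grip_force: 0.0
```

Right on target. Down 91 mm to z 0.088.

servo_tool --pt "0 0 -8 0" --pt "0 0 -10 0" --pt "0 0 -12 0" --pt "0 0 -12 0" --pt "0 0 -12 0" --pt "0 0 -12 0" --pt "0 0 -10 0" --pt "0 0 -8 0" --pt "0 0 -5 0" --pt "0 0 -2 0" --pt "0 0 0 0" --pt "0 0 0 0" --pt "0 0 0 0"

```text
clock: 17.72
eef_pos: [0.5132, 0.1871, 0.0878]
ee_rot: [3.141, 0.001, 2.878]
ft_force: [0.0, 0.1, -0.7]
grip_width: 0.0883
grip_force: 0.0
```

servo_tool --pt "0 0 0 0" --pt "0 0 0 0" --pt "0 0 0 0" --pt "0 0 0 0" --pt "0 0 0 0" --pt "0 0 0 0" --pt "0 0 0 0" --pt "0 0 0 0" --pt "0 0 0 0" --pt "0 0 0 0" --pt "0 0 0 0" --pt "0 0 0 0" --pt "0 0 0 0" --pt "0 0 0 0" --jaw 0

```text
clock: 18.88
eef_pos: [0.5129, 0.1875, 0.0874]
ee_rot: [3.141, 0.0, 2.878]
ft_force: [1.7, 3.7, -1.6]
grip_width: 0.0266
grip_force: 30.0
```

The button is in (width 26.6 mm, 30 N). I pull up.

servo_tool --pt "0.1 0.4 1 0" --pt "0 0 2 0" --pt "0 0 3 0" --pt "0 0 4 0" --pt "0 0 4 0" --pt "0 0 4 0" --pt "0 0 4 0" --pt "0 0 4 0" --pt "0 0 4 0" --pt "0 0 0 0" --pt "0 0 0 0"

```text
clock: 19.8
eef_pos: [0.5129, 0.1874, 0.1177]
ee_rot: [3.141, 0.0, 2.878]
ft_force: [0.9, 3.9, -2.6]
grip_width: 0.0268
grip_force: 30.0
```

servo_tool --pt "0 0.4 3 0" --pt "0 0 4 0" --pt "0 0 4 0" --pt "0 0 4 0" --pt "0 0 4 0" --pt "0 0 4 0" --pt "0 0 4 0" --pt "0 0 4 0" --pt "0 0 4 0" --pt "0 0 4 0" --pt "0 0 4 0" --pt "0 0 4 0" --pt "0 0 3 0" --pt "0 0 0 0" --pt "0 0 0 0"

```text
clock: 21.05
eef_pos: [0.5128, 0.1876, 0.1675]
ee_rot: [-3.141, 0.0, 2.878]
ft_force: [1.4, 2.1, -5.5]
grip_width: 0.0267
grip_force: 30.0
```

Run:
```python
from h import *
s=ctrl.observe(); print(s['eef_pos'],s['ft_force'],s['grip_width'])
p,d=grab('side','side6')
u,v=proj('side',s['eef_pos']).astype(int)
cv2.imwrite('pics/c6.png',cv2.resize(p[v-60:v+70,u-65:u+65],None,fx=4,fy=4))
```

```text
[0.51282232 0.18757117 0.16753246] [ 1.42184813  2.10460202 -5.49735289] 0.026734228704327477
```

View pics/c6.png

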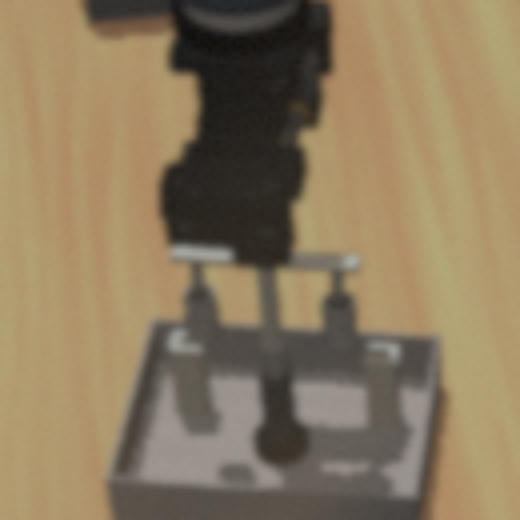

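The cross bar with the hanging bearings (row ~258) has risen clear of the posts, and the inner stem is showing, so the rack is past the first stop. I keep pulling.

servo_tool --pt "0 0 3 0" --pt "0 0 4 0" --pt "0 0 4 0" --pt "0 0 4 0" --pt "0 0 4 0" --pt "0 0 4 0" --pt "0 0 4 0" --pt "0 0 4 0" --pt "0 0 3 0" --pt "0 0 2 0" --pt "0 0 1 0" --pt "0 0 0 0" --pt "0 0 0 0"

```text
clock: 22.18
eef_pos: [0.5128, 0.1877, 0.2044]
ee_rot: [-3.142, -0.0, 2.878]
ft_force: [1.9, 0.2, -5.7]
grip_width: 0.0271
grip_force: 30.0
```

servo_tool --pt "0 0 1 0" --pt "0 0 1 0" --pt "0 0 1 0" --pt "0 0 0 0" --pt "0 0 0 0" --pt "0 0 0 0"

```text
clock: 22.68
eef_pos: [0.5129, 0.1877, 0.2074]
ee_rot: [-3.142, 0.0, 2.878]
ft_force: [1.1, 0.7, -6.5]
grip_width: 0.0268
grip_force: 30.0
```

servo_tool --pt "0 0 0.7 0" --pt "0 0 0 0" --pt "0 0 0 0" --pt "0 0 0 0"

```text
clock: 23.02
eef_pos: [0.5127, 0.1877, 0.2075]
ee_rot: [-3.141, -0.0, 2.878]
ft_force: [2.7, 0.3, -13.7]
grip_width: 0.0269
grip_force: 30.0
```

servo_tool --pt "0 0 0.5 0" --pt "0 0 0 0" --pt "0 0 0 0" --pt "0 0 0 0"

```text
clock: 23.35
eef_pos: [0.5125, 0.1876, 0.2076]
ee_rot: [-3.141, -0.001, 2.878]
ft_force: [4.5, 1.6, -21.5]
grip_width: 0.0273
grip_force: 30.0
```

The rigid stop is reached: z stays at +120 mm while the force rises. I ease slightly, hold, and do a last check.

servo_tool --pt "0 0 -0.3 0" --pt "0 0 0 0" --pt "0 0 0 0" --pt "0 0 0 0" --pt "0 0 0 0" --pt "0 0 0 0" --pt "0 0 0 0" --pt "0 0 0 0"

```text
clock: 24.02
eef_pos: [0.5125, 0.1876, 0.2076]
ee_rot: [-3.141, -0.001, 2.878]
ft_force: [5.1, 1.9, -23.6]
grip_width: 0.0266
grip_force: 30.0
```

Run:
```python
from h import *
s=ctrl.observe(); print(s['eef_pos'],s['ft_force'],s['grip_width'])
p,d=grab('side','side7'); W=pts('side',d)
a=np.deg2rad(-15.1); R=np.array([[np.cos(a),-np.sin(a)],[np.sin(a),np.cos(a)]])
L=(W[...,:2]-[.5131,.1863])@R
b=(abs(L[...,0])>.025)&(abs(L[...,0])<.05)&(abs(L[...,1])<.01)&(W[...,2]>.17)&(W[...,2]<.215)
print('bar z',np.percentile(W[b][:,2],[5,50,95]) if b.any() else 0)
g=(abs(W[...,0]-.45)<.09)&(abs(W[...,1]+.137)<.06)&(W[...,2]>.15)&(W[...,2]<.18); r=W[g]
print('hem',len(r),cv2.minAreaRect((r[:,:2]*1000).astype(np.float32)))
cv2.imwrite('pics/c7.png',p)
```

```text
[0.51245491 0.18763882 0.20759962] [  5.13747009   1.91218203 -23.60892518] 0.026600037783126487
bar z [0.17095999 0.1975218  0.20206538]
hem 579 ((449.5584411621094, -139.13803100585938), (16.027626037597656, 129.03831481933594), 83.96930694580078)
```

View pics/c7.png

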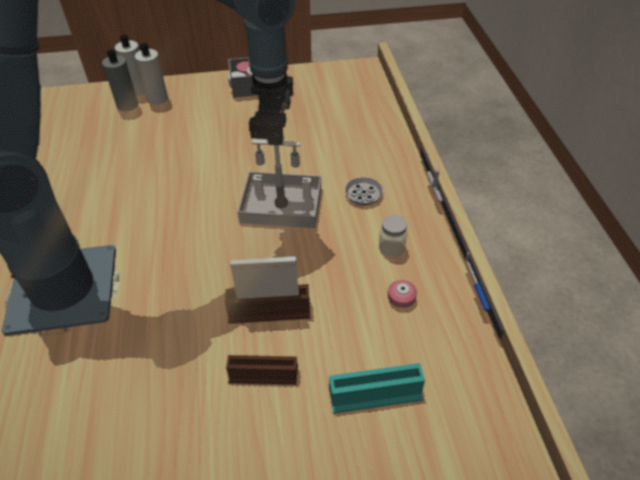

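The picture shows the guard standing in the large brown trough (265,285), the rack fully up with its bar at z ≈ 200 mm (275,143), and the wheel, jar and dish unmoved.

```bash
python3 -c "
from workcell import ctrl
print(ctrl.finish_job())"
```

```text
the job is handed in; nothing more can be done
None
```

The job is handed in at about 24 s: the guard stands released in the large brown trough, and the arm holds the rack at its second stop (+120 mm) with the button squeezed at 30 N; the judge's verdict was not returned.

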